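Hook a stranded T-nut out of a T-slot

TASK

The brass T-nut is stranded at the closed end of the T-slot of the clamping bed. Take the hooked pick from its cradle, catch the nut with the hook and gently drag it along the slot until it stands upright on the bare apron in front of the rails, wholly clear of them, then lay the pick back in its cradle. The hook is fine wire and must never be pressed or pulled hard (12 newtons would bend it), the fingers must not touch the nut, and the jar and the small medallion beside the bed must be left alone.

Things in the scene. Friction and masses are not known exactly. Their poses are not given: they have to be found in the camera images.
- bed: fixed T-slot clamping bed. Origin: centre of its underside; x runs along the slot to its closed far end, z up. Dark base plate 190 x 92 x 12 mm (x -95 to 95 mm): apron and slot floor are both its top, z = 12 mm. Light wooden fence across the rails at x = 72 to 94 mm, 130 mm long, up to z = 67 mm, bolt heads to 75 mm.
- slot_mouth (a point): point on the slot floor's centre line at the open mouth, 10 mm on the +x side of the bed's origin; axes as the bed's. From here two steel rails run to +x: cavity 24 mm wide, 12 mm high, over it two lips 8 mm thick with a 15 mm wide slot between them; rail tops 20 mm above the floor. Plugged from 56 mm on. The bare apron reaches 105 mm to -x of this point.
- tnut: brass T-nut, about 60 g, axes as the bed's at the start. Origin: centre of its underside, on the slot floor. Base 22 x 22 x 10 mm, on it a tongue 22 (x) x 13.5 (y) mm, top 18 mm above the floor. Plane front and rear faces 11 mm from the origin; a plain 8.4 mm bore goes right through at the origin. A sprung ball in its side presses on the cavity wall, so it resists sliding with about 3 to 8 N.
- pick: hooked pick, 92 g. Square aluminium handle 84 x 14 x 14 mm along x; origin at its centre, on the axis; z up as it lies in the cradle. A 4 mm steel wire runs on from the collet at the +x end and is bent down: the square-cut end of this leg is 30 mm below the axis.
- collet (a point): front end of the handle, on its axis, 42 mm in front of the pick's origin. The wire is clamped here differently each time, not measured: the centre line of its bent-down leg lies somewhere between 22 and 46 mm ahead of this point, and the leg may lean sideways by up to 0.13 rad about the axis (its end up to 4 mm to either side). It does not slip under fair loads.
- cradle: fixed wooden cradle, base 104 x 52 x 8 mm. Origin: centre of its underside. Two notched cheeks 8 mm thick at x = 34 and -34 mm; the handle lies in both, along x, its axis 45 mm above the underside, hook to +x, hanging free. Notches: flat bottom about 16 mm wide, flaring to about 28 mm at the top (z = 57 mm). Between the cheeks the handle can be gripped from above, across y.
- jar: white open jar, 52 mm across, 58 mm high, bystander. Origin: centre of its underside.
- medallion: small bronze disc, 55 mm across, 10 mm thick, bystander. Origin: centre of its underside.
Not all that is in view belongs to the job. Of the things shaped like the cradle, the wooden one is meant.

How it is judged:
By the outcome, as a careful person would: the job done as asked, in the order asked, and still so for the second after the job is handed in, with the robot touching nothing.
It also fails if it takes over 58 s, if anything falls off the work surface, if the arm or the gripper's body presses on something with over 40 N, if the wrist force passes 120 N, or if a joint passes its speed limit or range.

ROBOT

A 7-joint arm with a two-finger parallel gripper is mounted at the origin on a cart in front of the work surface, level with it; the furniture and walls round the work are solid. World frame = base frame: x ahead of the robot, y to its left, z up, the work surface at z = 0. Lengths are in m, angles in degrees, forces in N, time in s.
With the tool pointing down it reaches from about 0.4 to 0.875 m from the base axis. Payload 6.5 kg.
Tool frame: the origin (TCP) lies at the centre of the arm's flange, where the gripper is bolted on; the fingertips stand ahead of it and the grasp point (between the pads) lies 147 mm ahead of it (manip.tip_extent is the z of the fingertips in the tool frame, in m); z points along the fingers, y is the direction in which the jaws open and shut (so a half turn about z gives the same grasp; the last joint's range is limited). The gripper opens to 88 mm and grips with 3 to 60 N. Pads are 18 mm wide; open, the fingers measure 123 mm over their backs; the gripper's body (75 mm by 187 mm) begins 45 mm behind the grasp point.
Start: joints at [-71.86, 30.733, -0.252, 88.115, 0.149, 61.152, -4.079], TCP at [0.243, 0.603, 0.405] pointing down, gripper open.
Joint ranges: [-154.64, 154.64], [-21.42, 123.67], [-72.66, 72.17], [13.99, 137.28], [-74.86, 254.86], [10.95, 109.41], [-158.01, 158.01]. Speed limits (degrees/s): [136.94, 136.94, 180, 180, 180, 180, 180].

INTERFACE

Orientations are given as [roll, pitch, yaw] about the fixed x, y, z axes, in that order (R = Rz(yaw) Ry(pitch) Rx(roll)).
In Python, from station import manip gives the robot as it stands. Calls block until the motion is done:
- manip.move_pose(position, orientation): joint-space move of the TCP to a pose.
- manip.move_l(position, rot=None, v=0.15): straight line of the TCP; rot=None keeps the orientation; v is the mean speed in m/s.
- manip.set_joints(angles): joint-space move.
- manip.set_gripper(opening, f_grip=None): finger opening in m; f_grip is the grip in N (None keeps the last); returns when the fingers have stopped.
- manip.dwell(seconds).
- manip.inverse_kinematics(position, orientation): joint angles nearest the present ones, or None.
- manip.state(): the state.
- manip.grab_frame(name): name is "side" or "top"; returns a dict with "image" (384x512x3 uint8, blue, green, red), "range_z" (384x512 float32, m along the optical axis (not along the pixel's ray), 0 where there is no reading), "mtx" (3x3 intrinsics, pixels), "position" and "attitude" of the camera in the world. Camera axes: x right, y down, z forward; pixel columns grow to the right and rows downward; lengths in m; the calibration is good to about 2 mm. A picture is of the moment at which its call begins.
A pose or a line that the arm cannot do raises manip.PlanningError and nothing moves.
- manip.finish_job(): hands the job in, once; it reports no verdict.
Trained networks look in a picture, given as the dict that the camera call returned (one of the last four; its "shot" number tells which), for a name from the list of things; names that differ only in an ending like _2 or _b are one class to them, and where a whole thing is asked for, a point or a joint stands for the part that bears it (a point fixed in the world has none). Each returns a list of dicts, best first, with "confidence" (0 to 1); they miss things now and then, are a little off and sometimes report something else, mostly with a low value. They report only what shows in the picture. A call takes as long as a camera call. They do not tell look-alikes from the thing itself.
- manip.masks_of(picture, label): "region" (384x512 bool, what is visible of it) and "bbox" ([left, top, right, bottom] in pixels, round what is visible of it).
The state is a dict: "time_s": time; "joint_positions": joint angles; "joint_vel": joint speeds; "joint_torque": joint torques, N m; "ee_pos": TCP position; "tcp_rot": TCP orientation; "wrist_force": force on the tool from outside, world axes, zero at the start; "wrist_torque": the same for the moment, N m; "gripper_width": finger opening in m.
Only numpy, scipy, OpenCV 4.12 (cv2) and the standard library are available. Lean on these libraries where they do the work, as an engineer would, in place of code of your own. Each camera call takes 0.05 s, during which the arm holds its last target. There are 200 camera calls.

## Working session

There is one attempt and no reset: what is moved stays moved. The work goes in short steps, each a Python script; the robot and the scene stay as the last script left them, time stands still between calls to the robot, and variables do not carry over. Pictures are saved under pics/ and viewed, about 8 in all and at most 12, crops included, and the job is handed in when it is done.

```bash
ls; mkdir -p pics
cat > h.py <<'E'
import numpy as np, cv2
from scipy.spatial.transform import Rotation as R
from station import manip
def cam(f):
    a=np.array(f["attitude"],float)
    Rm=a if a.shape==(3,3) else R.from_euler('xyz',a,degrees=True).as_matrix()
    return Rm,np.array(f["position"])
def cloud(f):
    z=f["range_z"]; K=np.array(f["mtx"]); Rm,p=cam(f)
    v,u=np.mgrid[:384,:512]
    c=np.stack([(u-K[0,2])/K[0,0]*z,(v-K[1,2])/K[1,1]*z,z],-1)
    return c@Rm.T+p
def proj(f,P):
    K=np.array(f["mtx"]); Rm,p=cam(f)
    c=(np.atleast_2d(P)-p)@Rm; q=c@K.T
    return q[:,:2]/q[:,2:]
E
python3 - <<'E'
from h import *
fs={}
for n in("top","side"):
    f=manip.grab_frame(n); fs[n]=f
    print(n,f["position"],f["attitude"],f["mtx"])
    cv2.imwrite(f"pics/{n}0.png",f["image"])
    P=cloud(f); np.savez(f"{n}0.npz",P=P,img=f["image"],z=f["range_z"],mtx=f["mtx"],position=f["position"],attitude=f["attitude"])
    for l in("bed","tnut","pick","cradle","jar","medallion"):
        for i,d in enumerate(manip.masks_of(f,l)[:3]):
            m=d["region"]&(f["range_z"]>0)
            np.save(f"m_{n}_{l}{i}.npy",m)
            if m.any():
                q=P[m]; print(l,i,round(d["confidence"],2),d["bbox"],m.sum(),np.median(q,0).round(3),q.min(0).round(3),q.max(0).round(3))
print(manip.state()["time_s"],manip.tip_extent)
E
```

```text
pics
top [ 0.35433977 -0.03128095  1.2392274 ] [-169.31799436    1.65395586  -89.88734887] [[495.12031101   0.         255.04898383]
 [  0.         495.12031101 189.2402534 ]
 [  0.           0.           1.        ]]
bed 0 0.62 [227.7, 135.7, 280.1, 223.4] 3010 [0.617 0.019 0.016] [ 0.508 -0.058 -0.002] [0.725 0.075 0.078]
pick 0 0.67 [336.3, 174.9, 349.0, 225.2] 274 [ 0.539 -0.211  0.05 ] [ 0.49  -0.228  0.001] [ 0.61  -0.197  0.058]
cradle 0 0.74 [286.0, 230.2, 307.7, 274.1] 881 [ 0.427 -0.099  0.008] [ 0.375 -0.127 -0.005] [ 0.481 -0.072  0.061]
cradle 1 0.71 [327.5, 186.0, 357.1, 228.6] 631 [ 0.533 -0.203  0.009] [ 0.483 -0.244 -0.005] [ 0.592 -0.177  0.061]
jar 0 0.97 [364.9, 117.7, 392.5, 142.9] 486 [ 0.733 -0.304  0.046] [ 0.71  -0.342 -0.003] [ 0.761 -0.28   0.066]
jar 1 0.63 [336.6, 184.2, 350.5, 223.2] 244 [ 0.535 -0.21   0.051] [ 0.49  -0.228  0.008] [ 0.586 -0.197  0.058]
medallion 0 0.67 [132.9, 153.6, 153.4, 174.8] 360 [0.653 0.291 0.013] [ 0.627  0.264 -0.001] [0.681 0.319 0.02 ]
side [ 0.52046837 -0.98310572  0.6873015 ] [-122.00763086    1.23874315   -3.33600714] [[496.23161798   0.         252.71314616]
 [  0.         496.23161798 190.58459579]
 [  0.           0.           1.        ]]
bed 0 0.64 [234.1, 175.0, 313.2, 225.0] 2236 [ 0.625 -0.002  0.014] [ 0.513 -0.062 -0.001] [0.707 0.103 0.076]
pick 0 0.94 [219.9, 251.0, 284.2, 263.5] 405 [ 0.54  -0.215  0.049] [ 0.49  -0.233  0.   ] [ 0.613 -0.141  0.059]
cradle 0 0.83 [171.5, 224.0, 220.1, 254.4] 901 [ 0.428 -0.106  0.008] [ 0.377 -0.13  -0.002] [ 0.482 -0.024  0.058]
cradle 1 0.56 [225.2, 245.9, 270.9, 285.4] 350 [ 0.566 -0.209  0.009] [ 0.494 -0.392 -0.003] [ 0.59  -0.172  0.169]
jar 0 0.6 [342.8, 270.4, 367.3, 314.5] 1028 [ 0.735 -0.321  0.045] [ 0.711 -0.334  0.001] [ 0.785 -0.217  0.064]
medallion 0 0.54 [271.4, 150.8, 289.6, 162.7] 164 [0.654 0.284 0.012] [0.63  0.264 0.001] [0.68  0.316 0.017]
0.7 0.166
```

Run:
```python
import cv2,numpy as np
a=cv2.imread("pics/top0.png");b=cv2.imread("pics/side0.png")
A=cv2.resize(a[100:290,120:400],None,fx=2.85,fy=2.85,interpolation=cv2.INTER_CUBIC)
cv2.imwrite("pics/topc.png",A[:598,:798])
B=cv2.resize(b[140:330,150:390],None,fx=3.15,fy=3.15,interpolation=cv2.INTER_CUBIC)
cv2.imwrite("pics/sidec.png",B[:598,:798])
```

```text
(no output)
```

View pics/topc.png

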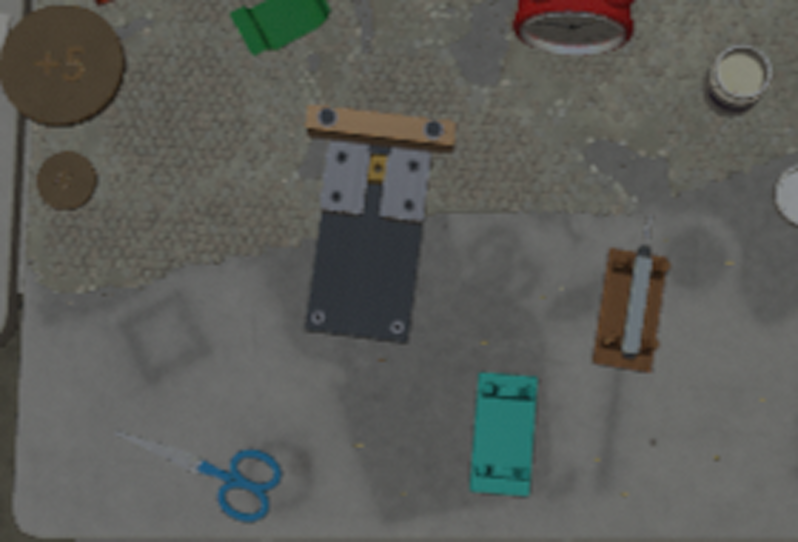

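View pics/sidec.png

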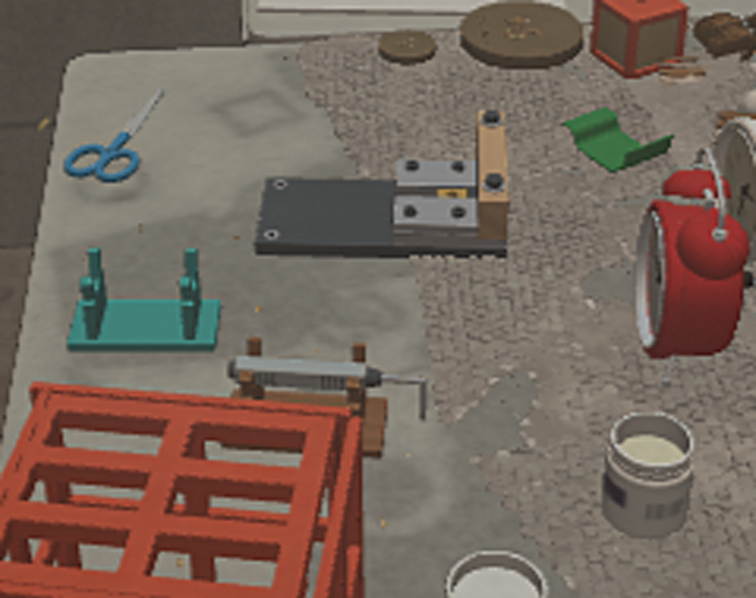

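Run:
```python
import cv2,numpy as np
from h import *
T=dict(np.load("top0.npz"));S=dict(np.load("side0.npz"))
def crop(im,c,r,w,h,k):
    A=cv2.resize(im[r:r+h,c:c+w],None,fx=k,fy=k,interpolation=cv2.INTER_NEAREST)
    A=np.clip(A.astype(float)*1.6,0,255).astype(np.uint8)
    for i in range(0,w,5): cv2.line(A,(i*k,0),(i*k,4 if i%10 else 10),(0,255,255),1)
    for i in range(0,h,5): cv2.line(A,(0,i*k),(4 if i%10 else 10,i*k),(0,255,255),1)
    return A
p=[crop(T["img"],230,140,50,37,8),crop(S["img"],265,180,50,37,8),crop(T["img"],325,170,50,37,8),crop(S["img"],250,245,50,37,8)]
cv2.imwrite("pics/zoom.png",np.vstack([np.hstack(p[:2]),np.hstack(p[2:])]))
# heights of surroundings: crate
for P,n in((T["P"],"T"),(S["P"],"S")):
    q=P.reshape(-1,3); m=(q[:,2]>0.07)&(q[:,2]<.4)&(q[:,0]>.35)&(q[:,0]<.75)&(q[:,1]>-.5)&(q[:,1]<.2)
    g={}
    for a in q[m]:
        k=(round(a[0]/.04),round(a[1]/.04)); g[k]=max(g.get(k,0),a[2])
    print(n,sorted((round(k[0]*.04,2),round(k[1]*.04,2),round(float(v),2)) for k,v in g.items()))
# bed edges: z 12 plane & dark
P=T["P"]; hsv=cv2.cvtColor(T["img"],cv2.COLOR_BGR2HSV)
m=np.load("m_top_bed0.npy")
for lo,hi,n in((.007,.018,"plate"),(.026,.038,"rails"),(.06,.08,"fence")):
    k=m&(P[...,2]>lo)&(P[...,2]<hi)
    r=cv2.minAreaRect(P[k][:,:2].astype(np.float32)*1000); print(n,k.sum(),r,np.median(P[k][:,2]))
for l in("cradle1","pick0"):
  for n,D in(("top",T),("side",S)):
    m=np.load(f"m_{n}_{l}.npy");q=D["P"][m]
    if l=="pick0": q=q[(q[:,2]>.046)]
    else: q=q[(q[:,2]>.003)&(q[:,2]<.014)]
    r=cv2.minAreaRect(q[:,:2].astype(np.float32)*1000);print(n,l,len(q),r,np.median(q,0))
```

```text
T [(0.36, -0.48, 0.17), (0.36, -0.44, 0.17), (0.4, -0.48, 0.17), (0.4, -0.44, 0.17), (0.4, -0.4, 0.17), (0.4, -0.36, 0.17), (0.44, -0.48, 0.17), (0.44, -0.44, 0.17), (0.44, -0.4, 0.17), (0.44, -0.36, 0.17), (0.48, -0.48, 0.17), (0.48, -0.44, 0.17), (0.48, -0.4, 0.17), (0.48, -0.36, 0.17), (0.52, -0.48, 0.17), (0.52, -0.44, 0.17), (0.52, -0.4, 0.17), (0.52, -0.36, 0.17), (0.56, -0.48, 0.17), (0.56, -0.44, 0.17), (0.56, -0.4, 0.17), (0.68, -0.04, 0.08), (0.68, 0.0, 0.07), (0.68, 0.04, 0.08), (0.72, 0.0, 0.07), (0.72, 0.04, 0.08), (0.72, 0.08, 0.07)]
S [(0.36, -0.48, 0.17), (0.36, -0.44, 0.17), (0.4, -0.48, 0.17), (0.4, -0.44, 0.17), (0.4, -0.4, 0.17), (0.4, -0.36, 0.17), (0.44, -0.48, 0.17), (0.44, -0.44, 0.17), (0.44, -0.4, 0.17), (0.44, -0.36, 0.17), (0.48, -0.48, 0.17), (0.48, -0.44, 0.17), (0.48, -0.4, 0.17), (0.48, -0.36, 0.17), (0.52, -0.48, 0.17), (0.52, -0.44, 0.17), (0.52, -0.4, 0.17), (0.52, -0.36, 0.17), (0.56, -0.48, 0.17), (0.56, -0.44, 0.17), (0.56, -0.4, 0.17), (0.68, -0.04, 0.08), (0.68, 0.0, 0.07), (0.68, 0.04, 0.08), (0.68, 0.08, 0.07), (0.72, 0.04, 0.08)]
plate 1550 
[... 306 characters left out ...]
129.42930603027344, 23.70111846923828), 82.7751235961914) 0.06710400493861401
top cradle1 473 ((537.187255859375, -211.06019592285156), (52.15800094604492, 104.0963134765625), 79.87541961669922) [ 0.5332586  -0.20253867  0.00763465]
side cradle1 210 ((549.5001831054688, -196.9031982421875), (48.384422302246094, 109.43305969238281), 52.64633560180664) [ 0.57522855 -0.19855925  0.00760817]
top pick0 232 ((548.4446411132812, -212.34718322753906), (14.673396110534668, 118.53101348876953), 80.7507553100586) [ 0.53657514 -0.21053544  0.0509628 ]
side pick0 282 ((549.3984985351562, -216.62490844726562), (26.55181121826172, 120.4855728149414), 81.97859191894531) [ 0.53914776 -0.21356298  0.05089947]
```

View pics/zoom.png

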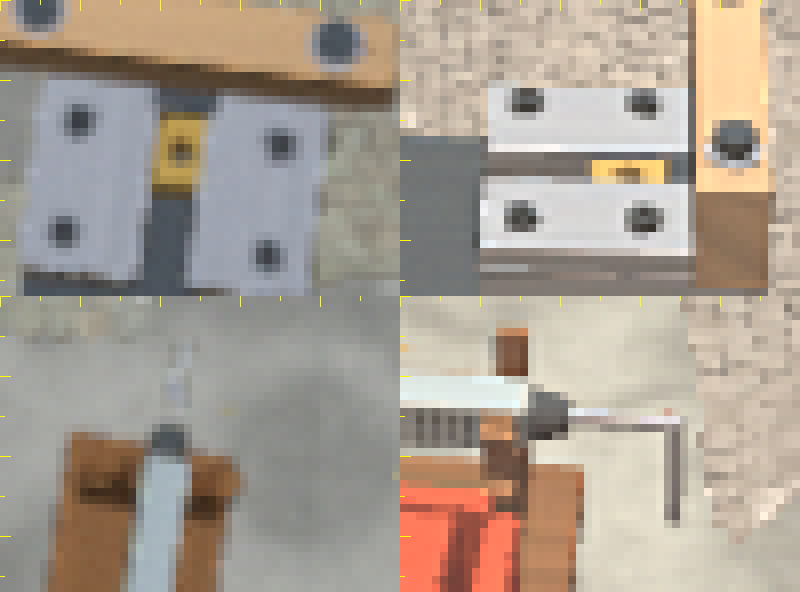

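```bash
cat > m.py <<'E'
from h import *
from scipy.optimize import minimize
T=dict(np.load("top0.npz"));S=dict(np.load("side0.npz"))
def soft(f,P):
    k=8; q=proj(f,P); M=np.zeros((384*2,512*2),np.uint8)
    cv2.fillPoly(M,[np.round((q*2+.5)*256).astype(np.int32)],255,cv2.LINE_AA,8)
    return cv2.resize(M,(512,384),interpolation=cv2.INTER_AREA)/255.
def fit(f,pairs,x0):
    def pts(p,r,z):
        c,s=np.cos(p[2]),np.sin(p[2]); a,b,w,v=r
        return np.array([[p[0]+c*x-s*y,p[1]+s*x+c*y,z] for x,y in((a,-w),(b,-w),(b,v),(a,v))])
    def cost(p):
        return sum(((soft(f,pts(p,r,z))-m)**2).sum() for r,z,m in pairs)
    r=minimize(cost,x0,method="Nelder-Mead",options=dict(initial_simplex=np.array(x0)+np.array([[0,0,0],[.006,0,0],[0,.006,0],[0,0,.05]]),xatol=1e-5,fatol=1e-2))
    return r.x*[1000,1000,57.3],r.fun
def ray(f,u,v,z=None,pl=None):
    Rm,p=cam(f);d=Rm@np.linalg.inv(f["mtx"])@[u,v,1]
    if pl is None: return p+d*(z-p[2])/d[2]
    n,c=pl; return p+d*(c-n@p)/(n@d)
for n,f in(("top",T),("side",S)):
    P=f["P"];z=P[...,2];V=f["img"].max(-1).astype(int);sat=V-f["img"].min(-1)
    box=(P[...,0]>.47)&(P[...,0]<.75)&(P[...,1]>-.08)&(P[...,1]<.11)
    fence=cv2.erode((box&(z>.058)).astype(np.uint8),np.ones((1,1))).astype(float)
    plate=(box&(V<75)&(z>.004)&(z<.02)&(P[...,0]<.64)).astype(float)
    pr=[((-.095,.010,.046,.046),.012,plate)]
    if n=="top": pr.append(((.072,.094,.065,.065),.067,fence))
    for q in (pr,pr[:1],pr[1:]):
        if q: print(n,"bed",[a.round(2) for a in fit(f,q,[.61,.02,-.12])])
    hm=((P[...,0]>.47)&(P[...,0]<.6)&(P[...,1]>-.25)&(P[...,1]<-.18)&(z>.045)&(z<.06)&(V>95)&(sat<45)).astype(float)
    if n=="top": print(n,"handle",hm.sum(),[a.round(2) for a in fit(f,[((-.042,.042,.007,.007),.052,hm)],[.537,-.211,-.15])])
print("nut top",ray(T,252.25,158.2,z=.030),"side",ray(S,293.25,201.4,z=.030))
a=np.radians(-9.3);nn=np.array([-np.sin(a),np.cos(a),0]);c=nn@[.537,-.2115,0]
print("leg low",ray(S,283.5,272.5,pl=(nn,c)),"leg top",ray(S,283.6,262,pl=(nn,c)))
q=T["P"].reshape(-1,3);q=q[(q[:,2]>.15)&(q[:,1]<-.3)&(q[:,1]>-.5)&(q[:,2]<.2)];print("crate",q.min(0),q.max(0))
s=manip.state();print(s["tcp_rot"],s["wrist_force"],s["gripper_width"])
E
cat m.py | python3 -
python3 - <<'E'
from station import manip
for y in(-9.3,170.7):
    for p in([.537,-.211,.045+.147],[.5,-.25,.5],[.60,.02,.2],[.5,.03,.2]):
        print(y,p,manip.inverse_kinematics(p,[180,0,y]))
for y in(-90,90): print(y,manip.inverse_kinematics([.5,-.15,.45],[180,0,y]))
E
```

```text
top bed [array([607.75,  18.08,  -7.15]), np.float64(143.12)]
top bed [array([608.59,  17.71,  -7.54]), np.float64(103.79)]
top bed [array([606.81,  18.7 ,  -7.99]), np.float64(19.93)]
top handle 180.0 [array([ 536.59, -209.74,   -9.63]), np.float64(49.1)]
side bed [array([609.72,  13.08,  -5.85]), np.float64(345.45)]
side bed [array([609.72,  13.08,  -5.85]), np.float64(345.45)]
nut top [0.66197525 0.01128721 0.03      ] side [0.66188869 0.00967814 0.03      ]
leg low [ 0.61252434 -0.22386759  0.01361064] leg top [ 0.61241537 -0.22384974  0.04113103]
crate [ 0.36685851 -0.49990464  0.15008399] [ 0.56023814 -0.35255645  0.17443891]
[1.79999737e+02 1.27085915e-03 1.58068192e+02] [ 0.33759249 -0.40102947 -0.49768525] 0.08828736007514931
-9.3 [0.537, -0.211, 0.192] [ -1.85007076  44.30243263  25.75243596 106.96087288 -31.20281795
  35.8565639  -55.95721433]
-9.3 [0.5, -0.25, 0.5] [-24.80375847  28.18827637  66.19255628  98.12020115 -27.07016767
  71.74387883 -51.59933269]
-9.3 [0.6, 0.02, 0.2] [-29.82469438  47.28472648  33.55726733 103.64408166 -38.27179119
  40.97314274 -74.117282  ]
-9.3 [0.5, 0.03, 0.2] [-27.91447618  38.42932755  24.7300398  118.12274038 -31.47180317
  29.87100007 -79.4150327 ]
170.7 [0.537, -0.211, 0.192] [  9.6560588   41.6399643    9.85583885 106.2598746  -12.02021389
  33.10128778 107.86723192]
170.7 [0.5, -0.25, 0.5] [-18.97162974  23.34428765  55.20782021  97.88842726 -20.32741595
  69.5142758  121.99841571]
170.7 [0.6, 0.02, 0.2] [ -9.37786511  42.05370187   4.362711   102.37362429  -5.00216746
  35.75896625  78.62702704]
170.7 [0.5, 0.03, 0.2] [-11.13878896  35.71289585   3.2124738  117.15837765  -4.09942145
  27.23109696  75.81689427]
-90 [ -35.87525097   25.36114148   63.2379819   106.97136228  -25.32975325
   63.36975973 -143.06229323]
90 [-27.25026744  20.07945997  49.40700436 106.63806086 -17.3211747
  61.12094588  28.93968989]
```

Run:
```python
from h import *
Y=170.5
manip.set_gripper(.05,f_grip=50)
manip.move_pose([.5366,-.2100,.28],[180,0,Y])
manip.move_l([.5366,-.2100,.193],v=.12)
w0=manip.state()["wrist_force"]; t0=manip.state()["time_s"]
manip.set_gripper(0.0,f_grip=50)
s=manip.state();print(t0,s["time_s"],s["gripper_width"],w0,s["wrist_force"])
if s["gripper_width"]>.01:
    manip.move_l([.5366,-.2100,.27],v=.1)
    s=manip.state();print(s["time_s"],s["gripper_width"],s["wrist_force"],s["wrist_torque"])
    for p in([.5,-.35,.55],[.5,-.3,.5],[.5,-.25,.5]):
        if manip.inverse_kinematics(p,[180,0,90]) is not None:
            manip.move_pose(p,[180,0,90]);print(p);break
    manip.dwell(.2)
    f=manip.grab_frame("side");s=manip.state();print(s["time_s"],s["ee_pos"],s["tcp_rot"],s["wrist_force"])
    np.savez("side1.npz",P=cloud(f),img=f["image"],z=f["range_z"],mtx=f["mtx"],position=f["position"],attitude=f["attitude"])
    r=np.array(s["ee_pos"]);e=proj(f,[r+[0,-.077,-.147],r+[0,-.077,-.177]]);print(e)
    c,v=np.round(e.mean(0)).astype(int);c0,r0=c-25,v-30
    A=cv2.resize(f["image"][r0:r0+55,c0:c0+50],None,fx=10,fy=10,interpolation=cv2.INTER_NEAREST)
    print(c0,r0);cv2.imwrite("pics/hook.png",np.clip(A*1.4,0,255).astype(np.uint8))
```

```text
5.3417 5.9917 0.013578846454748909 [-0.42856628  0.34443987  0.6322623 ] [ 0.3407864  -0.60378923  2.33170598]
6.9083 0.013456302090258837 [-0.62076227  0.64147614 -1.45242279] [0.03267887 0.01391132 0.01814468]
[0.5, -0.35, 0.55]
8.3583 [ 0.50029627 -0.34956824  0.54913233] [-1.79931331e+02 -4.32343421e-02  9.00576652e+01] [-0.11458762 -0.51045445 -0.45771401]
[[215.72913226 149.77747021]
 [217.15567683 170.58435997]]
191 130
```

View pics/hook.png

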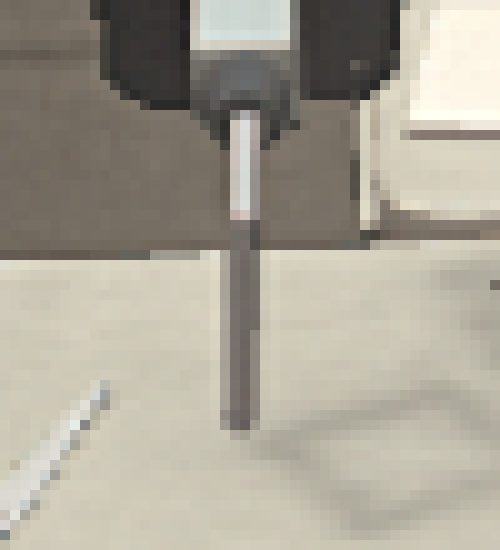

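```bash
cat >> h.py <<'E'
import json,os
C=dict(L=.0770,e=.0022,yaw=-7.3)
if os.path.exists("c.json"): C.update(json.load(open("c.json")))
def rpy(): return [180-np.degrees(np.arctan2(C["e"],.03)),0,C["yaw"]+180]
def off(): return R.from_euler('xyz',rpy(),degrees=True).apply([-C["L"],-C["e"],.178])
def tip(s=None):
    s=s or manip.state(); return np.array(s["ee_pos"])+R.from_euler('xyz',s["tcp_rot"],degrees=True).apply([-C["L"],-C["e"],.178])
def golin(t,v=.15): manip.move_l(list(np.array(t)-off()),rot=rpy(),v=v)
def ax(): a=np.radians(C["yaw"]); return np.array([np.cos(a),np.sin(a),0]),np.array([-np.sin(a),np.cos(a),0])
E
python3 - <<'E'
from h import *
f=dict(np.load("side1.npz"));im=f["img"].astype(float).mean(-1)
pts=[]
for r in range(156,172):
    w=np.clip(175-im[r,207:224],0,None); w[w<25]=0; w[:4]=0;w[-4:]=0
    pts.append((r,(w*np.arange(207,224)).sum()/w.sum()))
p=np.polyfit(*np.array(pts).T,1);print("leg col(row)",p,np.polyval(p,152),np.polyval(p,172.5),np.std(np.array(pts)[:,1]-np.polyval(p,np.array(pts)[:,0])))
RR=R.from_euler('xyz',[-179.931,-.0432,90.0577],degrees=True);o=np.array([.50029627,-.34956824,.54913233])
for e in(-.001,0,.001,.002,.003):
    t=proj(f,o+RR.apply([[-.055,0,.148],[-.077,0,.148],[-.077,-e,.178]])); print(e,t.round(2).tolist(),"slope",(t[2,0]-t[1,0])/(t[2,1]-t[1,1]))
for r in range(141,152): 
    g=f["img"][r,208:224].astype(int); print(r,(g.max(-1)).tolist()) if r in(143,147) else 0
E
```

```text
leg col(row) [-1.10705728e-02  2.16780792e+02] 215.09806542878508 214.8711186871194 0.08012808573289824
-0.001 [[215.77, 142.66], [215.7, 150.49], [217.88, 171.22]] slope 0.1049817420260569
0 [[215.77, 142.66], [215.7, 150.49], [217.1, 171.25]] slope 0.06732592716229423
0.001 [[215.77, 142.66], [215.7, 150.49], [216.32, 171.29]] slope 0.029798113056587597
0.002 [[215.77, 142.66], [215.7, 150.49], [215.54, 171.33]] slope -0.007602351839617403
0.003 [[215.77, 142.66], [215.7, 150.49], [214.76, 171.36]] slope -0.04487611466035316
143 [86, 87, 87, 89, 54, 37, 146, 156, 125, 63, 36, 84, 89, 90, 88, 88]
147 [85, 84, 86, 85, 84, 74, 142, 156, 107, 83, 85, 85, 84, 86, 87, 88]
```

Run:
```python
from h import *
B=np.array([.662,.0113,0])
manip.move_pose(list(B+[0,0,.12]-off()),rpy())
golin(B+[0,0,.045],v=.12); manip.dwell(.3)
fs=manip.grab_frame("side");ft=manip.grab_frame("top");s=manip.state()
t=tip(s);print(s["time_s"],"tip",t.round(4),"F",np.round(s["wrist_force"],2),"rot",s["tcp_rot"])
print("side pred",proj(fs,[t,t+[0,0,.03],[.662,.0113,.03]]),"top pred",proj(ft,[t,t+[0,0,.03],[.662,.0113,.03]]))
def crop(im,c,r,w,h,k):
    A=cv2.resize(im[r:r+h,c:c+w],None,fx=k,fy=k,interpolation=cv2.INTER_NEAREST)
    A=np.clip(A.astype(float)*1.5,0,255).astype(np.uint8)
    for i in range(0,w,5): cv2.line(A,(i*k,0),(i*k,4 if i%10 else 10),(0,255,255),1)
    for i in range(0,h,5): cv2.line(A,(0,i*k),(4 if i%10 else 10,i*k),(0,255,255),1)
    return A
cv2.imwrite("pics/over.png",np.hstack([crop(fs["image"],270,170,40,50,10),crop(ft["image"],232,135,40,50,10)]))
np.savez("over.npz",s=fs["image"],t=ft["image"])
```

```text
11.2083 tip [0.6622 0.0114 0.0454] F [-0.07 -0.15 -1.09] rot [1.75796201e+02 2.83610703e-02 1.72707855e+02]
side pred [[293.42227791 195.63867722]
 [293.6998194  184.94029074]
 [293.21023436 201.02996219]] top pred [[251.99748081 156.59211353]
 [251.56581725 153.50082549]
 [252.2449488  158.19047572]]
```

View pics/over.png

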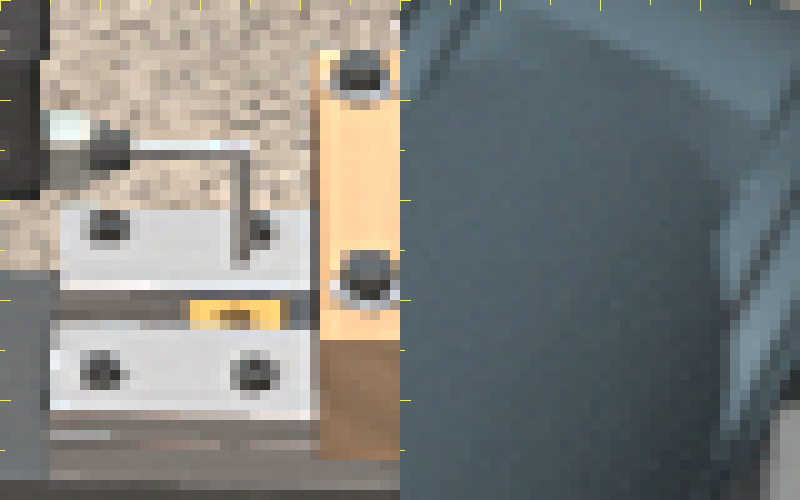

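```bash
cat >> h.py <<'E'
def F(n=1): return np.array(manip.state()["wrist_force"])
def guarded(a,b,step,v,lim,F0):
    """walk the tip from a to b, stop if force change exceeds lim"""
    a=np.array(a,float);b=np.array(b,float);d=b-a;n=max(1,int(np.ceil(np.linalg.norm(d)/step)));log=[]
    for i in range(1,n+1):
        golin(a+d*i/n,v); f=F()-F0; log.append(np.linalg.norm(f))
        if log[-1]>lim: return False,a+d*i/n,f,log
    return True,b,f,log
E
python3 - <<'E'
from h import *
B=np.array([.662,.0113,0])
golin(B+[0,0,.034],v=.05); manip.dwell(.2)
fs=[];
for _ in range(4): fs.append(F()); manip.dwell(.03)
F0=np.mean(fs,0);print("F0",F0,np.std(fs,0),manip.state()["time_s"])
ok,p,f,l=guarded(B+[0,0,.034],B+[0,0,.018],.0007,.02,2.2,F0)
s=manip.state();print(ok,p,f.round(2),np.round(l,2),s["time_s"],tip(s).round(4))
if not ok:
    golin(p+[0,0,.004],.05); print(F()-F0)
E
```

```text
F0 [ 0.54752894 -0.521469   -0.97678119] [0.16832629 0.19993461 0.53093858] 11.9083
True [0.662  0.0113 0.018 ] [-1.16  0.96 -1.26] [0.9  1.05 0.97 0.83 2.11 1.68 1.44 0.57 2.04 1.18 1.85 1.27 0.78 0.98
 0.94 0.89 1.56 1.1  0.91 0.8  1.17 0.83 1.97] 17.6583 [0.662  0.0113 0.0179]
```

Run:
```python
from h import *
B=np.array([.662,.0113,.018]); u,_=ax()
F0=np.array([.35,-.35,-1.1]); log=[]
d=[.001,.002,.003,.005,.008]+list(np.arange(.012,.0801,.004))
for x in d:
    golin(B-u*x,.03); f=F()-F0; log.append((round(x*1000),*np.round([f@u,f@_,f[2]],1)))
    if np.linalg.norm(f)>10.5: print("STOP");break
print(log); s=manip.state();print(s["time_s"],tip(s).round(4),s["gripper_width"])
im=manip.grab_frame("side")["image"]
cv2.imwrite("pics/drag.png",np.clip(cv2.resize(im[160:240,200:320],None,fx=5,fy=5,interpolation=cv2.INTER_NEAREST)*1.4,0,255).astype(np.uint8))
```

```text
[(1, np.float64(-0.1), np.float64(0.8), np.float64(-0.1)), (2, np.float64(0.2), np.float64(-0.1), np.float64(-0.1)), (3, np.float64(-0.0), np.float64(0.0), np.float64(0.7)), (5, np.float64(1.8), np.float64(0.4), np.float64(-0.3)), (8, np.float64(0.1), np.float64(0.1), np.float64(1.2)), (12, np.float64(0.3), np.float64(-0.4), np.float64(0.6)), (16, np.float64(-0.6), np.float64(0.1), np.float64(1.2)), (20, np.float64(-0.2), np.float64(0.4), np.float64(0.4)), (24, np.float64(0.2), np.float64(-0.4), np.float64(1.2)), (28, np.float64(-0.6), np.float64(0.3), np.float64(0.7)), (32, np.float64(0.1), np.float64(0.2), np.float64(0.2)), (36, np.float64(0.3), np.float64(-0.8), np.float64(0.5)), (40, np.float64(0.6), np.float64(0.1), np.float64(-0.0)), (44, np.float64(0.1), np.float64(-0.7), np.float64(1.4)), (48, np.float64(0.1), np.float64(0.3), np.float64(-0.0)), (52, np.float64(0.1), np.float64(-0.3), np.float64(0.5)), (56, np.float64(0.1), np.float64(-0.4), np.float64(0.3)), (60, np.float64(0.1), np.float64(1.6), np.float64(-0.0)), (64, np.float64(0.0), np.float64(0.1), np.float64(0.2)), (68, np.float64(-0.9), np.float64(0.1), np.float64(0.4)), (72, np.float64(0.2), np.float64(0.2), np.float64(0.7)), (76, np.float64(0.5), np.float64(0.1), np.float64(0.6)), (80, np.float64(-0.4), np.float64(-0.1), np.float64(-0.5))]
24.0083 [0.5824 0.0215 0.018 ] 0.01342739676889539
```

View pics/drag.png

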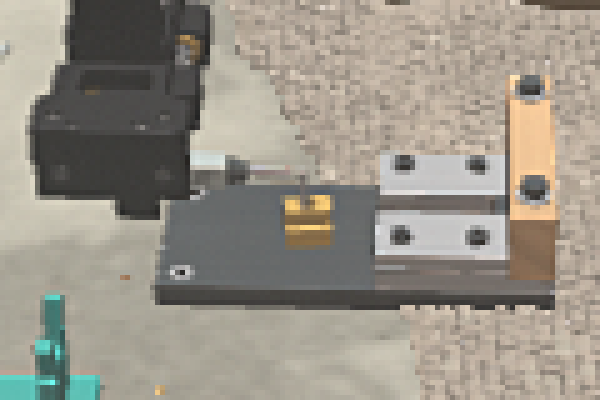

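Run:
```python
from h import *
B=np.array([.662,.0113,.018]); u,_=ax()
p=B-u*.0778
golin(p,.03); golin(p+[0,0,.015],.04); golin(p+[0,0,.085],.1)
manip.move_pose([.5366,-.2100,.285],[180,0,170.5])
manip.move_l([.5366,-.2100,.215],v=.1); manip.dwell(.1); F0=F()
for z in(.205,.199,.1955,.1935):
    manip.move_l([.5366,-.2100,z],v=.04); print(z,(F()-F0).round(1))
    if np.linalg.norm(F()-F0)>5: print("STOP");break
s=manip.state();print(s["time_s"],s["ee_pos"],s["gripper_width"])
im=manip.grab_frame("side")["image"]
cv2.imwrite("pics/back.png",np.clip(cv2.resize(im[160:300,200:320],None,fx=4,fy=4,interpolation=cv2.INTER_NEAREST)*1.4,0,255).astype(np.uint8))
```

```text
0.205 [-0.1 -0.5 -1. ]
0.199 [ 0.2 -0.8 -0.1]
0.1955 [-0.1 -0.7  0. ]
0.1935 [ 0.2 -0.8  0.1]
28.7917 [ 0.53655818 -0.20999826  0.19341028] 0.013181736605851788
```

View pics/back.png

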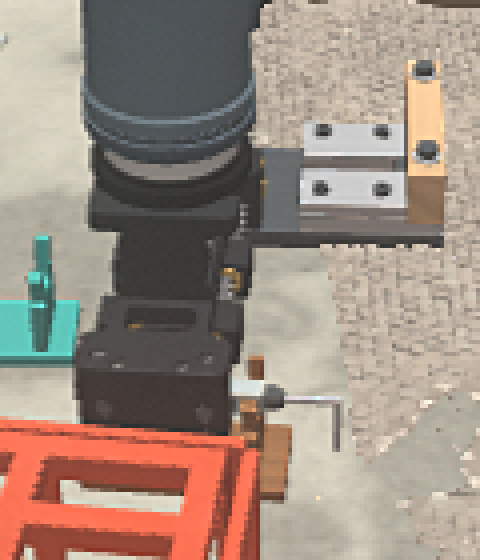

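The pick lies in the notches at its original place (hook at crop 337,400–450); the nut is hidden behind the arm. Releasing and backing off.

Run:
```python
from h import *
manip.move_l([.5366,-.2100,.193],v=.03)
manip.set_gripper(.05); manip.dwell(.2)
manip.move_l([.5366,-.2100,.30],v=.12)
manip.move_pose([.40,-.15,.42],[180,0,170.5]); manip.dwell(.3)
a=manip.grab_frame("side");b=manip.grab_frame("top")
print(manip.state()["time_s"],manip.state()["gripper_width"])
for f in(a,b):
    for l in("tnut","pick"):
        for d in manip.masks_of(f,l)[:1]:
            q=cloud(f)[d["region"]];print(l,d["confidence"],d["bbox"],np.median(q,0).round(3),q.max(0).round(3))
A=cv2.resize(a["image"][160:300,200:320],(398,464),interpolation=cv2.INTER_NEAREST);Bm=cv2.resize(b["image"][110:250,240:360],(398,464),interpolation=cv2.INTER_NEAREST)
cv2.imwrite("pics/end.png",np.clip(np.hstack([A,Bm])*1.4,0,255).astype(np.uint8))
```

```text
32.2167 0.049950473923575725
pick 0.89 [219.2, 252.2, 273.2, 261.7] [ 0.538 -0.213  0.05 ] [ 0.586 -0.197  0.059]
tnut 0.55 [244.3, 182.3, 253.8, 195.8] [0.583 0.022 0.026] [0.596 0.032 0.034]
pick 0.51 [339.4, 179.1, 350.9, 202.8] [ 0.571 -0.215  0.05 ] [ 0.605 -0.031  1.239]
```

View pics/end.png

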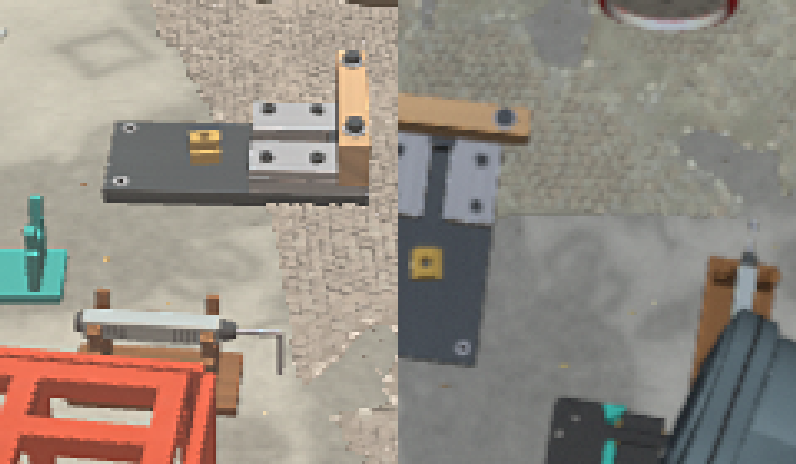

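```bash
python3 -c "
from station import manip
manip.finish_job();print(manip.state()['time_s'])"
```

```text
the job is handed in; nothing more can be done
the job is handed in; nothing more can be done
```

The job is done and handed in, at about 32 s of the 58 s allowed. The T-nut stands upright on the bare apron and the pick is back in the wooden cradle.

- **What I did:** I gripped the pick and measured its wire: the leg sits about 35 mm ahead of the collet and leans about 0.07 rad, which I cancelled by rolling the wrist. I then lowered the leg into the nut's bore, dragged the nut 80 mm along the slot, unhooked it and laid the pick back where it came from.
- **Last pictures:** The side camera finds the nut at about (0.583, 0.022), roughly 22 mm clear of the rails by the drag geometry. The pick lies in both notches, and the arm is parked clear of everything, gripper open.
- **Hook forces:** Every reading I took stayed under about 2.5 N. They were taken at the end of each small step, so they probably missed the pull while the nut was sliding (3 to 8 N expected) and do not prove the peak force.
- **Checks that fell short:** The top view was blocked while the hook was over the bore, so I lined it up sideways from the earlier top picture and the side camera. The detector did not find the nut in the first pictures, so I measured it by eye. I did not check the jar and medallion again at the end; the arm never worked near them.

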